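# Gauge the end bosses and hold the good one flush on the leaning header

## Robot

A 6-joint arm with a two-finger parallel gripper is mounted at the origin on the work surface. World frame = base frame: x ahead of the robot, y to its left, z up, the work surface at z = 0. Lengths are in m, angles in rad, forces in N, time in s.
With the tool pointing down it reaches from about 0.35 to 0.775 m from the base axis. Payload 7.3 kg.
Tool frame: the origin (TCP) lies at the very end of the fingers, on their centre line; the grasp point (between the pads) lies 19 mm behind it (pinch_z is the distance from the TCP to the grasp point, in m); z points along the fingers, y is the line along which they close (so a half turn about z gives the same grasp; the last joint's range is limited). The gripper opens to 92 mm and grips with 3 to 60 N. Pads are 19 mm wide; open, the fingers measure 130 mm over their backs; the gripper's body (75 mm by 190 mm) begins 47 mm behind the grasp point.
Start: joints at [1.035, 0.342, 1.524, -0, 1.275, -0.146], TCP at [0.199, 0.486, 0.227] pointing down, gripper open.
Joint ranges: [-2.53, 2.53], [-0.77, 2.02], [0.04, 2.7], [-1, 4.14], [0.28, 2.66], [-3.11, 3.11]. Speed limits (rad/s): [2.57, 2.57, 3.14, 3.14, 3.14, 3.14].

## Interface

Orientations are given as [roll, pitch, yaw] about the fixed x, y, z axes, in that order (R = Rz(yaw) Ry(pitch) Rx(roll)).
In Python, from cell import * gives the robot as it stands.
- The arm moves only by the tool arm_command, never from a script. Its arguments are lists of equal length, an entry for each row: "fingers": the gripper command: -1 is fully open, 1 is shut, values between are in proportion; "travel": the shift along the tool's x, y, z in m, a list of three; "dr": the turn, a rotation vector about the tool's x, y, z in degrees, a list of three. In form: {"fingers": [fingers, ...], "travel": [[x, y, z], ...], "dr": [[wx, wy, wz], ...]}. A call has 1 to 8 rows; each row is the pose to reach, as a shift and turn from the pose commanded when the call began, along the tool's axes at that moment; what a row does not reach only later rows make up. A row lasts 1/12 s, in which the tool goes at most 41.7 mm and 7.16 degrees, less where a joint would pass 70% of its speed; a pose out of reach is approached as far as the arm can. A call with a gripper value outside its range is refused whole. The fingers move at their own pace and stop on an object; "squeeze" is the grip in N (left out, the last holds). Time passes only in rows, so rows that repeat a pose let the fingers close. It gives the time, the measured TCP pose, the force, the opening and the grip force at its end, in the units of the state.
- observe(): the state, without advancing time (a new reading comes with each control period).
- read_camera(name): name is "side" or "top"; returns a dict with "color" (400x640x3 uint8, blue, green, red), "z_map" (400x640 float32, m along the optical axis (not along the pixel's ray), 0 where there is no reading), "fx", "fy", "cx", "cy" (pixels), "k1" (the pictures are not rectified: a ray, as slopes to the right and down, at radius r is drawn at 1 + k1 r^2 times it, then the intrinsics apply), "R" (3x3) and "t" (3): a world point X has camera coordinates R X + t. Camera axes: x right, y down, z forward; pixel columns grow to the right and rows downward; lengths in m; the calibration is good to about 2 mm. A picture is of the moment at which its call begins.
- hand_in(): hands the job in; it is judged then, once.
The state is a dict: "time": time; "qpos": joint angles; "qvel": joint speeds; "joint_efforts": joint torques, N m; "tool_pos": TCP position; "tool_rot": TCP orientation; "contact_force": force on the tool from outside, world axes, zero at the start; "torque": the same for the moment, N m; "opening": finger opening in m; "grip_force": force on a finger pad.
Only numpy, scipy, OpenCV 4.12 (cv2) and the standard library are available. Lean on these libraries where they do the work, as an engineer would, in place of code of your own. Each camera call takes 0.05 s, during which the arm holds its last target. There are 200 camera calls.

## Task

One of the two brass end bosses has the wrong bore: slide the right one fully down over the gauge pin to prove it, and put the one that will not go on in the red scrap tray. Then press the good boss, hex outwards, flush and centred on the sloping cut end of the copper header pipe in the vise, and finish while still gripping it and pushing it firmly home there, ready for tacking. Do not shift the pipe in the vise jaws or disturb anything else on the bench.

Things in the scene. Friction and masses are not known exactly. Their poses are not given: they have to be found in the camera images.
- boss_1: Brass end boss, standing on its disc: disc 60 mm across, 8 mm thick, under a hexagonal hub 32 mm across flats (37 over corners); 40 mm tall in all, about 0.33 kg, bored through on its axis. Origin: centre of the disc's flat underside; z up through the hub; x square to a hub flat. Of the two bosses one is bored 18 mm and goes over the gauge pin, the other 13 mm and does not: find out which.
- boss_2: Brass end boss, standing on its disc: disc 60 mm across, 8 mm thick, under a hexagonal hub 32 mm across flats (37 over corners); 40 mm tall in all, about 0.33 kg, bored through on its axis. Origin: centre of the disc's flat underside; z up through the hub; x square to a hub flat. Of the two bosses one is bored 18 mm and goes over the gauge pin, the other 13 mm and does not: find out which.
- gauge_seat (a point): Go gauge fixed to the bench: upright steel pin, 16 mm diameter, its last 6 mm tapering to 9 mm, on a round blue pedestal 58 mm across, on a 90 mm square plate 10 mm thick. This point: centre of the pedestal's flat top at the foot of the pin, 35 mm above the bench; z up the pin. The right boss slides down until its disc lies on this face; the wrong one stops on the tip.
- gauge_tip (a point): Top of the gauge pin, 34 mm above the pedestal's flat top.
- header_end (a point): Centre of the cut end of the copper header pipe (54 mm outside diameter, 3 mm wall, open, cut square). z points outwards along the pipe's axis, square to the cut end, leaning 15 to 35 degrees from vertical, roughly towards the robot; y is level, along the vise's opening direction.
- header: The copper header pipe itself, clamped leaning between the vise jaws. Origin: on its axis at the clamped part, 100 mm below the cut end, 145 mm above the bench; z along the pipe to the cut end. It is rigid and firmly clamped: it takes a push along its axis, but a hard sideways shove at its end (about 100 N) swings it.
- vise: Red bench vise bolted to the bench, jaws 125 mm wide (along its x) opening along its y, jaw tops 175 mm above the bench; it reaches from 155 mm on the -y side (anvil, 141 mm high) to 230 mm on the +y side (screw handle). Origin: on the bench under the middle of the jaw gap.
- scrap_tray: Red open scrap tray, fixed to the bench, 170 x 160 mm outside (x, y), 40 mm tall, walls and floor 4 mm. Origin: centre of its underside on the bench, z up.
- wrench: Bystander: combination wrench, 160 mm long, lying flat; origin on the bench under it.
- brush: Bystander: flat flux brush with a wooden handle, 190 mm long, lying flat; origin on the bench under it.
- flux_tin: Bystander: round flux tin, 64 mm across, 55 mm tall, standing; origin on the bench under it.
- elbow: Bystander: copper 90 degree elbow, legs 38 mm, 26 mm thick, lying flat; origin on the bench under it.
- tee: Bystander: copper tee, 64 mm long, 26 mm thick, lying flat; origin on the bench under it.
- tube_cutter: Bystander: blue tube cutter with black knob, 130 mm long, 26 mm thick, lying flat; origin on the bench under it.
Mind the look-alikes: they are no part of the job. Leave any purple or turquoise look-alike of the boss_1 alone. What is shaped like the boss_2 but green is not meant.

How it is judged:
On the way:
1. the boss of the right bore has been slid fully down over the gauge pin until its disc lies on the pedestal (distance between boss_1 and gauge_seat below 0.004 m and angle between the z axis of boss_1 and the z axis of gauge_seat, either way round below 0.06 rad), for 0.2 s.
At the end, for the whole second after the job is handed in: The good boss is gripped by the fingers (more than 3 N) and pressed on the header's cut end with more than 5 N, its underside centre within 4 mm of the end's centre and its axis within 2 degrees (0.035 rad) of the pipe's, at rest; the wrong boss lies let go and at rest in the scrap tray (distance between boss_1 and header_end below 0.004 m and angle between the z axis of boss_1 and the z axis of header_end, either way round below 0.035 rad and contact force between boss_1 and header above 5 N and contact force between the fingers and boss_1 above 3 N and linear speed of each of boss_1, boss_2 below 0.02 m/s and x of boss_2 in the frame of scrap_tray between -0.082 and 0.082 m and y of boss_2 in the frame of scrap_tray between -0.077 and 0.077 m and z of boss_2 in the frame of scrap_tray below 0.045 m and contact force between the fingers and boss_2 below 0.1 N); the arm keeps its last pose, push and grip.
It fails at once if the header pipe is shifted in the vise (its end moves more than 4 mm) (distance of header_end from where it was at the start of the episode above 0.004 m).
It fails at once if a bystander on the bench is disturbed (moved more than 20 mm) (distance of any of wrench, brush, flux_tin, elbow, tee, tube_cutter from where it was at the start of the episode above 0.02 m).
It also fails if it takes over 67 s, if anything falls off the work surface, if the arm or the gripper's body presses on something with over 40 N, if the wrist force passes 120 N, or if a joint passes its speed limit or range.

## Working session

There is one attempt and no reset: what is moved stays moved. The work goes in short steps, Python scripts to look and compute and a tool call to move; the robot and the scene stay as the last step left them, time stands still between calls to the robot, and variables do not carry over. Pictures are saved under pics/ and viewed, at most 10 in all, crops included, and the job is handed in when it is done.

Besides the shell and the picture viewer there is one more tool, called as name(argument=value, ...), one argument or row to a line, values as JSON. arm_command: Moves the arm, as the interface text tells. Its arguments: {"type":"object","properties":{"fingers":{"type":"array","items":{"type":"number"}},"travel":{"type":"array","items":{"type":"array","items":{"type":"number"}}},"dr":{"type":"array","items":{"type":"array","items":{"type":"number"}}},"squeeze":{"type":"number"}},"required":["fingers","travel","dr"]}

```bash
ls; mkdir -p pics; cat > h.py <<'E'
from cell import *
import numpy as np, cv2
from scipy.spatial.transform import Rotation as Ro
def grab(n):
    c=read_camera(n); np.savez(f'{n}.npz',**c); return c
def load(n): return dict(np.load(f'{n}.npz'))
def cloud(c):
    K=np.array([[c['fx'],0,c['cx']],[0,c['fy'],c['cy']],[0,0,1]],float)
    h,w=c['z_map'].shape; u,v=np.meshgrid(np.arange(w),np.arange(h))
    xd=(u-c['cx'])/c['fx']; yd=(v-c['cy'])/c['fy']; x,y=xd.copy(),yd.copy()
    for _ in range(20):
        s=1+c['k1']*(x*x+y*y); x,y=xd/s,yd/s
    z=c['z_map']; P=np.stack([x*z,y*z,z],-1)
    W=(P-c['t'])@c['R']; W[z==0]=np.nan
    ray=np.stack([x,y,np.ones_like(x)],-1)@c['R']
    return W,ray,-c['R'].T@c['t']
def proj(c,X):
    p=c['R']@np.asarray(X)+c['t']; a,b=p[:2]/p[2]; s=1+c['k1']*(a*a+b*b)
    return c['fx']*a*s+c['cx'],c['fy']*b*s+c['cy']
E
python3 - <<'E'
from h import *
for n in('top','side'):
    c=grab(n); cv2.imwrite(f'pics/{n}0.png',c['color']); print(n,c['fx'],c['k1'],-c['R'].T@c['t'],c['R'][2])
print(observe())
E
```

```text
pics
top 507.91734890434327 -0.11707550183671303 [ 0.28475246 -0.04249608  1.50818949] [ 0.19318791 -0.01151649 -0.98109419]
side 417.7078667909545 0.003963565301629074 [ 0.32907928 -0.8981984   0.85257092] [ 0.16256096  0.75833651 -0.63126831]
{'time': 0.1, 'qpos': array([ 1.03498694e+00,  3.42661807e-01,  1.52489741e+00,  1.45815914e-05,
        1.27536192e+00, -1.45982704e-01]), 'qvel': array([-0.00039896, -0.00225083, -0.0032146 ,  0.00106353, -0.00099339,
       -0.00066032]), 'joint_efforts': array([ 2.12229810e-03, -4.32004845e+01, -2.44694763e+01,  7.20178569e-02,
        5.26496745e-02, -3.35208085e-05]), 'tool_pos': array([0.19930642, 0.48533039, 0.2261183 ]), 'tool_rot': array([-3.14028033e+00, -2.07043049e-04,  2.75176158e+00]), 'contact_force': array([-0.08772006,  0.68052549,  0.71305956]), 'torque': array([-0.02441764, -0.02214729,  0.01369239]), 'grip_force': 0.0, 'opening': 0.09209847054328404}
```

View pics/top0.png

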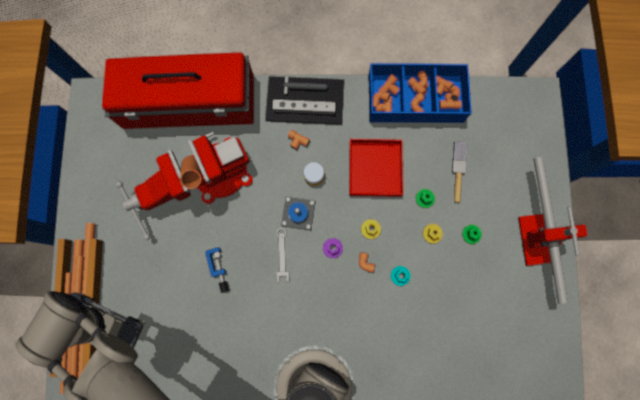

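View pics/side0.png

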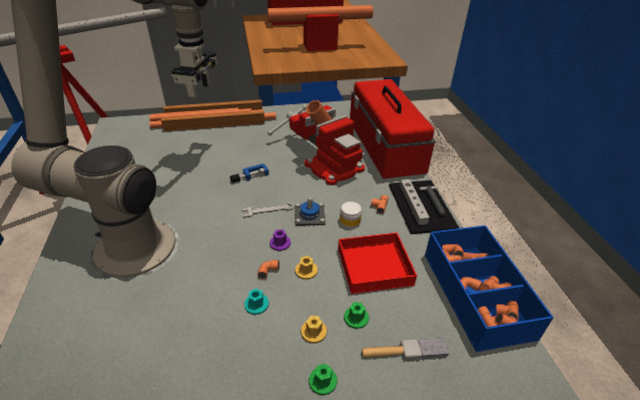

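The two brass candidates are at top-view pixels (371,229) and (433,234). Purple (333,248), turquoise (401,275) and green (425,198) and (472,234) are look-alikes. The gauge is at (298,212), the tray at (376,168) and the pipe end at (190,172). Next I'll measure these and confirm with a crop that includes the bores.

```bash
cat > m1.py <<'E'
from h import *
cs={n:load(n) for n in('top','side')}
for n,c in cs.items():
    W,ray,C=cloud(c); hsv=cv2.cvtColor(c['color'],cv2.COLOR_BGR2HSV)
    c.update(W=W,ray=ray,C=C,hsv=hsv)
    print(n,'table z',np.nanmedian(W[(abs(W[...,2])<.02)][:,2]))
    m=cv2.inRange(hsv,(20,110,60),(34,255,255)); k,l,s,ce=cv2.connectedComponentsWithStats(m)
    for i in range(1,k):
        if s[i,4]<60: continue
        P=W[l==i]; print('brass',ce[i].round(1),s[i,4],np.nanpercentile(P,[2,50,98],axis=0).round(4).tolist())
        top=P[P[:,2]>.033]; print('  hubtop',len(top),np.nanmean(top,0).round(4),'mid',((np.nanmin(top,0)+np.nanmax(top,0))/2).round(4), 'outline mid', ((np.nanpercentile(P,1,axis=0)+np.nanpercentile(P,99,axis=0))/2).round(4))
    b=cv2.inRange(hsv,(100,120,50),(125,255,255))>0
    q=b&(abs(W[...,2]-.035)<.006)&(W[...,0]>.3); 
    k,l,s,ce=cv2.connectedComponentsWithStats(q.astype(np.uint8))
    for i in range(1,k):
        if s[i,4]>40: P=W[l==i];print('blue',ce[i].round(1),s[i,4],P.mean(0).round(4),((P.min(0)+P.max(0))/2).round(4),np.ptp(P,axis=0).round(3))
    r=(cv2.inRange(hsv,(0,150,60),(6,255,255))|cv2.inRange(hsv,(174,150,60),(180,255,255)))>0
    r&=(W[...,2]>.03)&(W[...,2]<.046)
    k,l,s,ce=cv2.connectedComponentsWithStats(r.astype(np.uint8))
    for i in range(1,k):
        if s[i,4]>100: P=W[l==i];print('red rim',ce[i].round(1),s[i,4],((P.min(0)+P.max(0))/2).round(4),np.ptp(P,axis=0).round(3))
c=cs['top']['color']; d=cs['side']['color']
t=[cv2.resize(x,(400,300),interpolation=cv2.INTER_CUBIC) for x in (c[205:265,350:430],c[205:265,400:480],d[240:300,270:350],d[300:360,270:350])]
cv2.imwrite('pics/crop1.png',np.vstack([np.hstack(t[:2]),np.hstack(t[2:])]))
E
python3 m1.py
```

```text
top table z 0.00039904731132850456
brass [370.4 228.9] 290 [[0.4298, -0.1953, 0.0002], [0.4537, -0.168, 0.0102], [0.4828, -0.1444, 0.0454]]
  hubtop 76 [ 0.4579 -0.1706  0.0408] mid [ 0.4569 -0.1701  0.0417] outline mid [ 0.4562 -0.1699  0.0222]
brass [432.2 233.2] 299 [[0.416, -0.3798, 0.001], [0.4401, -0.3511, 0.0115], [0.4697, -0.3283, 0.0447]]
  hubtop 102 [ 0.4433 -0.3539  0.0399] mid [ 0.4438 -0.3534  0.0393] outline mid [ 0.4421 -0.3538  0.0222]
blue [433.8 118.8] 62 [ 0.7906 -0.3688  0.035 ] [ 0.7897 -0.365   0.035 ] [0.006 0.146 0.012]
blue [297.8 212.2] 249 [0.5029 0.0447 0.0347] [0.5038 0.0457 0.0349] [0.054 0.056 0.012]
side table z -0.0005774176061125075
brass [349.4 221.6] 103 [[0.5872, -0.0339, 0.0122], [0.6085, -0.0275, 0.0228], [0.6406, 0.0033, 0.033]]
  hubtop 2 [ 0.6152 -0.0193  0.0337] mid [ 0.6152 -0.0193  0.0337] outline mid [ 0.6144 -0.0152  0.022 ]
brass [308.4 270.6] 141 [[0.4297, -0.1978, 0.0043], [0.4622, -0.1826, 0.0076], [0.4813, -0.1563, 0.0402]]
  hubtop 20 [ 0.46   -0.1806  0.039 ] mid [ 0.4591 -0.181   0.0379] outline mid [ 0.4558 -0.1766  0.022 ]
bra
[... 355 characters left out ...]
lice
  top=P[P[:,2]>.033]; print('  hubtop',len(top),np.nanmean(top,0).round(4),'mid',((np.nanmin(top,0)+np.nanmax(top,0))/2).round(4), 'outline mid', ((np.nanpercentile(P,1,axis=0)+np.nanpercentile(P,99,axis=0))/2).round(4))
Traceback (most recent call last):
  File "m1.py", line 11, in <module>
    top=P[P[:,2]>.033]; print('  hubtop',len(top),np.nanmean(top,0).round(4),'mid',((np.nanmin(top,0)+np.nanmax(top,0))/2).round(4), 'outline mid', ((np.nanpercentile(P,1,axis=0)+np.nanpercentile(P,99,axis=0))/2).round(4))
                                                                                     ~~~~~~~~~^^^^^^^
ValueError: zero-size array to reduction operation fmin which has no identity
```

```bash
sed -i 's/if s\[i,4\]<60: continue/if s[i,4]<60 or np.nanmax(W[l==i][:,2])<.036: continue/' m1.py
cat >> m1.py <<'E'
u=c[140:212,150:246]; v=d[85:160,270:370]
cv2.imwrite('pics/crop2.png',np.hstack([cv2.resize(u,(400,300),interpolation=cv2.INTER_CUBIC),cv2.resize(v,(400,300),interpolation=cv2.INTER_CUBIC)]))
for n,c in cs.items():
    m=cv2.inRange(c['hsv'],(4,100,40),(14,230,255))>0
    W=c['W']; m&=(W[...,2]>.14)&(W[...,0]>.45)&(W[...,1]>.2)
    P=W[m]; v,u=np.nonzero(m); print(n,'pipe',len(P),[u.min(),u.max(),v.min(),v.max()],np.percentile(P,[2,50,98],axis=0).round(4).tolist())
    print(c['hsv'][172,190] if n=='top' else c['hsv'][108,317])
E
python3 m1.py
```

```text
top table z 0.00039904731132850456
brass [370.4 228.9] 290 [[0.4298, -0.1953, 0.0002], [0.4537, -0.168, 0.0102], [0.4828, -0.1444, 0.0454]]
  hubtop 76 [ 0.4579 -0.1706  0.0408] mid [ 0.4569 -0.1701  0.0417] outline mid [ 0.4562 -0.1699  0.0222]
brass [432.2 233.2] 299 [[0.416, -0.3798, 0.001], [0.4401, -0.3511, 0.0115], [0.4697, -0.3283, 0.0447]]
  hubtop 102 [ 0.4433 -0.3539  0.0399] mid [ 0.4438 -0.3534  0.0393] outline mid [ 0.4421 -0.3538  0.0222]
blue [433.8 118.8] 62 [ 0.7906 -0.3688  0.035 ] [ 0.7897 -0.365   0.035 ] [0.006 0.146 0.012]
blue [297.8 212.2] 249 [0.5029 0.0447 0.0347] [0.5038 0.0457 0.0349] [0.054 0.056 0.012]
side table z -0.0005774176061125075
brass [308.4 270.6] 141 [[0.4297, -0.1978, 0.0043], [0.4622, -0.1826, 0.0076], [0.4813, -0.1563, 0.0402]]
  hubtop 20 [ 0.46   -0.1806  0.039 ] mid [ 0.4591 -0.181   0.0379] outline mid [ 0.4558 -0.1766  0.022 ]
brass [313.7 322. ] 119 [[0.4256, -0.3701, -0.0007], [0.4419, -0.3546, 0.039], [0.4566, -0.3162, 0.0423]]
  hubtop 111 [ 0.4417 -0.3547  0.0391] mid [ 0.4408 -0.3546  0.0393] outline mid [ 0.4412 -0.3411  0.0208]
[... 581 characters left out ...]
21 -0.3721  0.035 ] [ 0.8858 -0.3775  0.0351] [0.121 0.017 0.012]
blue [509.5 337.8] 189 [ 0.8618 -0.4692  0.0352] [ 0.866  -0.4654  0.035 ] [0.155 0.012 0.012]
red rim [335.5 165.6] 155 [0.638  0.2619 0.038 ] [0.123 0.116 0.016]
red rim [404.5 167.8] 188 [0.8643 0.209  0.038 ] [0.167 0.058 0.016]
red rim [376.8 260.4] 603 [ 0.6395 -0.1876  0.0364] [0.172 0.164 0.013]
top pipe 625 [np.int64(102), np.int64(242), np.int64(52), np.int64(197)] [[0.5433, 0.2344, 0.1437], [0.5902, 0.3301, 0.1816], [0.9409, 0.5976, 0.2401]]
[  7 135  70]
side pipe 1788 [np.int64(267), np.int64(434), np.int64(0), np.int64(138)] [[0.5106, 0.2917, 0.1486], [0.6617, 1.1248, 0.282], [0.9849, 1.502, 0.312]]
[ 10 176  87]
```

View pics/crop1.png

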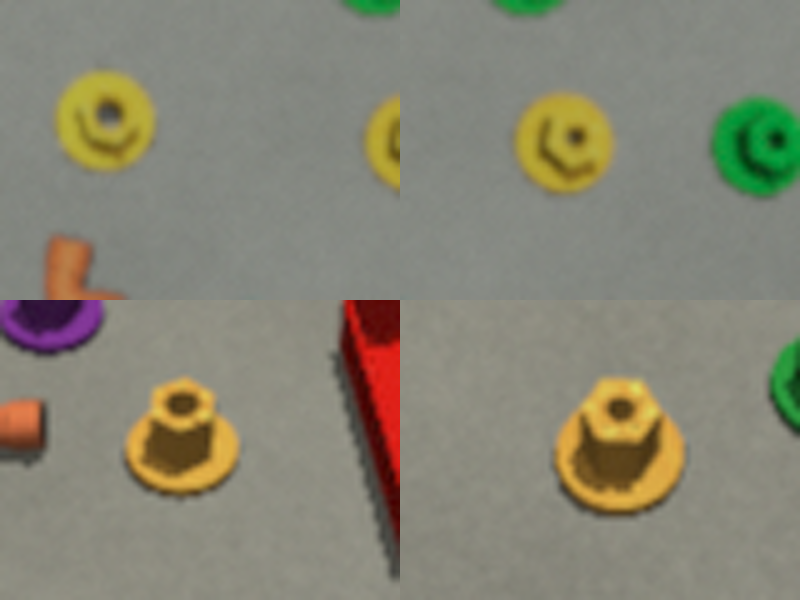

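View pics/crop2.png

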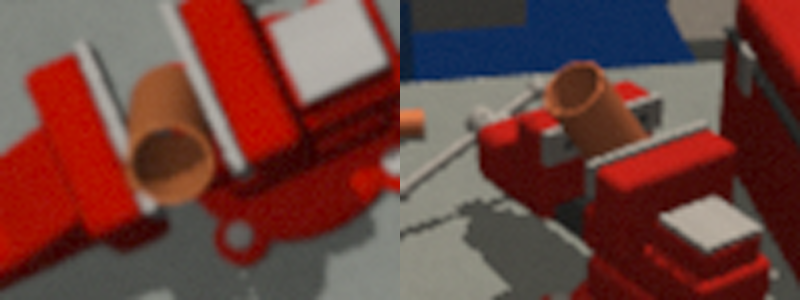

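Crop 1 shows that the boss at (371,229) has the larger bore, so it is the good one (A). The boss at (433,234) has the small bore (B). The purple and green ones are look-alikes. Crop 2 shows the open pipe end at about (191,180) in the top view and (314,108) in the side view. Next: fit the pipe axis, the hex angles and the jaw direction.

```bash
cat > m2.py <<'E'
from h import *
from scipy.optimize import least_squares
cs={n:load(n) for n in('top','side')}
Q=[]
for n,c in cs.items():
    W,ray,C=cloud(c); hsv=cv2.cvtColor(c['color'],cv2.COLOR_BGR2HSV); c.update(W=W,C=C)
    # hub top faces
    for nm,(x,y) in dict(A=(.4565,-.1705),B=(.4430,-.3538)).items():
        m=(abs(W[...,2]-.04)<.008)&(np.hypot(W[...,0]-x,W[...,1]-y)<.026); P=W[m][:,:2]
        a=np.radians(np.arange(0,60,2)); w=[]
        for t in a:
            w.append(np.mean([np.ptp(np.percentile(P@[np.cos(t+k),np.sin(t+k)],[1,99])) for k in np.radians([0,60,120])]))
        i=np.argmin(w); ph=np.degrees(np.angle(np.sum(-np.array(w)*np.exp(6j*a))))/6
        print(n,nm,len(P),'mid',((P.min(0)+P.max(0))/2).round(4),P.mean(0).round(4),'flat deg',np.degrees(a[i]),round(ph%60,1),np.round(w[::5],4))
    m=cv2.inRange(hsv,(3,90,30),(16,235,255))>0
    m&=(W[...,2]>.165)&(W[...,2]<.27)&(abs(W[...,0]-.58)<.09)&(abs(W[...,1]-.29)<.09)
    k,l,s,ce=cv2.connectedComponentsWithStats(m.astype(np.uint8)); i=1+np.argmax(s[1:,4]); m=l==i
    c['pm']=m; P=W[m]; Q.append(P); print(n,'pipe',ce[i],s[i],P.min(0).round(3),P.max(0).round(3))
    g=(hsv[...,1]<50)&(abs(W[...,2]-.172)<.012)&(abs(W[...,0]-.62)<.12)&(abs(W[...,1]-.27)<.13)
    k,l,s,ce=cv2.connectedComponentsWithStats(g.astype(np.uint8))
    for i in range(1,k):
        if s[i,4]>15:
            P=W[l==i]; d=np.linalg.svd(P[:,:2]-P[:,:2].mean(0))[2][0]; print('  jaw?',ce[i].round(),s[i,4],P.mean(0).round(4),np.degrees(np.arctan2(d[1],d[0])).round(1))
def model(p):
    s,az=p[2],p[3]; d=np.array([-np.sin(s)*np.cos(az),-np.sin(s)*np.sin(az),np.cos(s)])
    return np.array([p[0],p[1],.2]),d
def res(p,P):
    o,d=model(p); r=np.linalg.norm(np.cross(P-o,d),axis=1)
    return np.where(abs(r-.027)<abs(r-.024),r-.027,r-.024) 
def out(nm,p,P):
    o,d=model(p); e=o+d*((.145+.1*d[2]-.2)/d[2]); t=(P-e)@d
    print(nm,np.degrees(p[2:]).round(1),'end',e.round(4),'med res',np.median(abs(res(p,P))).round(4),'t pct',np.percentile(t,[50,90,97,99.5]).round(4)); return e,d
for nm,P in(('top',Q[0]),('side',Q[1]),('both',np.vstack(Q))):
    f=least_squares(res,[.6,.3,.4,.44],args=(P,),loss='soft_l1',f_scale=.002); e,d=out(nm,f.x,P)
ims=[]
y=np.cross(d,[0,0,1]);y/=np.linalg.norm(y);x=np.cross(y,d)
for n,c in cs.items():
    u,v=map(int,proj(c,e)); im=c['color'].copy()[v-37:v+38,u-50:u+50]; im=cv2.resize(im,(400,300),interpolation=cv2.INTER_CUBIC)
    for k in(0,.06):
        pts=[proj(c,e-k*d+.027*(np.cos(a)*x+np.sin(a)*y)) for a in np.linspace(0,6.28,60)]
        pts=[((p[0]+.5-(u-50))*4-.5,(p[1]+.5-(v-37))*4-.5) for p in pts]
        cv2.polylines(im,[np.int32(np.round(pts))],True,(255,255,0),1)
    ims.append(im)
cv2.imwrite('pics/fit.png',np.hstack(ims))
E
python3 m2.py
```

```text
top A 78 mid [ 0.4569 -0.1701] [ 0.4577 -0.1706] flat deg 44.0 45.4 [0.0316 0.0321 0.0323 0.0318 0.0313 0.0315]
top B 102 mid [ 0.4438 -0.3534] [ 0.4433 -0.3539] flat deg 24.000000000000004 19.0 [0.0327 0.0322 0.032  0.0323 0.033  0.0332]
top pipe [189.5235732  174.43424318] [177 159  24  30 403] [0.539 0.289 0.165] [0.631 0.367 0.243]
  jaw? [198. 160.] 149 [0.6251 0.3102 0.1747] -153.9
  jaw? [174. 162.] 102 [0.6221 0.3763 0.1733] -155.1
side A 99 mid [ 0.4551 -0.1704] [ 0.4551 -0.1712] flat deg 48.00000000000001 46.4 [0.0333 0.034  0.034  0.0335 0.0326 0.0324]
side B 170 mid [ 0.4418 -0.3551] [ 0.4419 -0.3558] flat deg 20.0 20.8 [0.0342 0.0331 0.0323 0.0331 0.034  0.0345]
side pipe [317.53532609 112.33967391] [306 101  26  23 368] [0.539 0.287 0.166] [0.628 0.38  0.244]
  jaw? [332. 111.] 34 [0.6405 0.3836 0.1692] -154.4
  jaw? [308. 120.] 22 [0.5504 0.3405 0.1683] -150.8
  jaw? [329. 122.] 50 [0.6136 0.3064 0.1729] -154.3
top [35.2 30.7] end [0.5622 0.314  0.2267] med res 0.0007 t pct [-0.029   0.0008  0.0041  0.006 ]
side [37.2 28.3] end [0.562  0.3127 0.2246] med res 0.0009 t pct [-0.021  -0.0003  0.0021  0.0044]
both [35.  31.8] end [0.5625 0.3125 0.227 ] med res 0.0008 t pct [-0.026  -0.001   0.0028  0.0053]
```

View pics/fit.png

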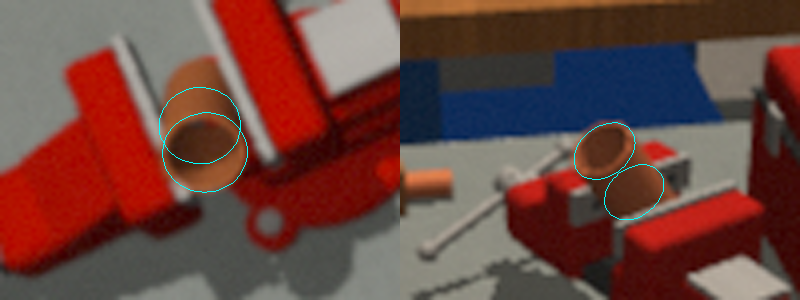

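The overlay circles sit on the pipe rim in both views, with a lean of about 35° and an azimuth of about 26–30°; the jaws give 25.7°. I'll write a move planner and a constrained axis refit, then start moving.

```bash
cat >> m2.py <<'E'
print('--fixed az')
for az in (25.5,27):
  for nm,P in(('top',Q[0]),('side',Q[1]),('both',np.vstack(Q))):
    f=least_squares(lambda p:res([*p,np.radians(az)],P),[.6,.3,.55],loss='soft_l1',f_scale=.002); out(nm,[*f.x,np.radians(az)],P)
E
python3 m2.py | sed -n '/fixed/,$p'
cat > go.py <<'E'
# usage: go.py x y z yangle_deg [tilt_deg az_deg]  -> travel, dr from the present pose
import sys; from h import *
a=list(map(float,sys.argv[1:])); s=observe()
R0=Ro.from_euler('xyz',s['tool_rot']).as_matrix()
t,az=(np.radians(a[4:6]) if len(a)>4 else (0,0))
z=-np.array([-np.sin(t)*np.cos(az),-np.sin(t)*np.sin(az),np.cos(t)])
b=np.radians(a[3]); y=np.array([np.cos(b),np.sin(b),0]); y-=z*(y@z); y/=np.linalg.norm(y)
Rt=np.stack([np.cross(y,z),y,z],1)
tr=R0.T@(np.array(a[:3])-s['tool_pos']); dr=np.degrees(Ro.from_matrix(R0.T@Rt).as_rotvec())
print('travel',tr.round(4).tolist(),'dr',dr.round(2).tolist(),'rows',round(max(np.linalg.norm(tr)/.0417,np.linalg.norm(dr)/7.16),1),'t',round(float(s['time']),2),'pos',s['tool_pos'].round(4),'y',np.degrees(np.arctan2(R0[1,1],R0[0,1])).round(1),'q',s['qpos'].round(2),'F',s['contact_force'].round(1),'open',round(s['opening'],4),'grip',round(s['grip_force'],1))
E
python3 go.py .42 .05 .227 15; python3 go.py .443 -.354 .15 -40
```

```text
--fixed az
top [34.2 25.5] end [0.5613 0.3152 0.2277] med res 0.0007 t pct [-0.0302 -0.0003  0.0029  0.0048]
side [34.1 25.5] end [0.5606 0.3129 0.2278] med res 0.0008 t pct [-0.0244 -0.004  -0.001   0.0013]
both [34.2 25.5] end [0.561  0.3139 0.2277] med res 0.0008 t pct [-0.0274 -0.0019  0.0015  0.0037]
top [34.3 27. ] end [0.5616 0.3149 0.2276] med res 0.0006 t pct [-0.03   -0.0001  0.0031  0.0048]
side [34. 27.] end [0.561  0.3127 0.2279] med res 0.0008 t pct [-0.0246 -0.0036 -0.001   0.0013]
both [34.5 27. ] end [0.5613 0.3136 0.2274] med res 0.0007 t pct [-0.0266 -0.0018  0.0021  0.0042]
travel [-0.3696, -0.3188, -0.0005] dr [-0.08, 0.02, 52.66] rows 11.7 t 0.1 pos [0.1993 0.4853 0.2261] y 67.7 q [ 1.03  0.34  1.52  0.    1.28 -0.15] F [-0.1  0.7  0.7] open 0.0921 grip 0.0
travel [-0.5444, -0.6836, 0.0769] dr [-0.06, 0.06, 107.66] rows 21.0 t 0.1 pos [0.1993 0.4853 0.2261] y 67.7 q [ 1.03  0.34  1.52  0.    1.28 -0.15] F [-0.1  0.7  0.7] open 0.0921 grip 0.0
```

arm_command(
  fingers=[-1, -1, -1, -1, -1, -1, -1, -1],
  travel=[
    [-0.03, -0.026, 0],
    [-0.06, -0.052, 0],
    [-0.09, -0.078, 0],
    [-0.12, -0.104, 0],
    [-0.15, -0.13, 0],
    [-0.18, -0.156, 0],
    [-0.21, -0.182, 0],
    [-0.24, -0.208, 0],
  ],
  dr=[
    [0, 0, 5],
    [0, 0, 10],
    [0, 0, 15],
    [0, 0, 20],
    [0, 0, 25],
    [0, 0, 30],
    [0, 0, 35],
    [0, 0, 40],
  ],
)

```text
time: 0.77
tool_pos: [0.3426, 0.2002, 0.2267]
tool_rot: [-3.142, -0.0, 2.05]
contact_force: [1.3, 1.6, -0.6]
opening: 0.0917
grip_force: 0.0
```

```bash
python3 go.py .44 -.10 .18 -10;python3 go.py .443 -.354 .10 -40
```

```text
travel [-0.3113, -0.0519, 0.0466] dr [-0.0, -0.0, 37.44] rows 7.7 t 0.77 pos [0.3426 0.2002 0.2267] y 27.4 q [ 0.34  0.1   1.84  0.    1.2  -0.14] F [ 1.3  1.6 -0.6] open 0.0917 grip 0.0
travel [-0.5382, -0.1663, 0.1266] dr [-0.0, -0.0, 67.44] rows 13.8 t 0.77 pos [0.3426 0.2002 0.2267] y 27.4 q [ 0.34  0.1   1.84  0.    1.2  -0.14] F [ 1.3  1.6 -0.6] open 0.0917 grip 0.0
```

arm_command(
  fingers=[-1, -1, -1, -1, -1, -1, -1, -1],
  travel=[
    [-0.037, -0.006, 0.005],
    [-0.074, -0.012, 0.01],
    [-0.111, -0.018, 0.015],
    [-0.148, -0.024, 0.02],
    [-0.185, -0.03, 0.025],
    [-0.222, -0.036, 0.03],
    [-0.26, -0.042, 0.035],
    [-0.297, -0.048, 0.04],
  ],
  dr=[
    [0, 0, 5],
    [0, 0, 10],
    [0, 0, 15],
    [0, 0, 20],
    [0, 0, 25],
    [0, 0, 30],
    [0, 0, 34],
    [0, 0, 37],
  ],
)

```text
time: 1.43
tool_pos: [0.4379, -0.0853, 0.1863]
tool_rot: [-3.141, -0.0, 1.404]
contact_force: [0.9, 0.8, -0.5]
opening: 0.0916
grip_force: 0.0
```

```bash
python3 go.py .443 -.354 .06 -40
```

```text
travel [-0.2642, 0.0497, 0.1262] dr [-0.01, -0.01, 30.43] rows 7.1 t 1.43 pos [ 0.4379 -0.0853  0.1863] y -9.6 q [-0.36  0.24  1.79  0.    1.11 -0.2 ] F [ 0.9  0.8 -0.5] open 0.0916 grip 0.0
```

arm_command(
  fingers=[-1, -1, -1, -1, -1, -1, -1, -1],
  travel=[
    [-0.037, 0.007, 0.012],
    [-0.074, 0.014, 0.024],
    [-0.111, 0.021, 0.036],
    [-0.148, 0.028, 0.048],
    [-0.185, 0.035, 0.065],
    [-0.222, 0.042, 0.085],
    [-0.255, 0.048, 0.105],
    [-0.255, 0.048, 0.12],
  ],
  dr=[
    [0, 0, 5],
    [0, 0, 10],
    [0, 0, 15],
    [0, 0, 20],
    [0, 0, 25],
    [0, 0, 30],
    [0, 0, 30],
    [0, 0, 30],
  ],
)

```text
time: 2.1
tool_pos: [0.4434, -0.3486, 0.0648]
tool_rot: [3.139, 0.001, 0.88]
contact_force: [0.4, 0.8, -0.4]
opening: 0.0918
grip_force: 0.0
```

arm_command(
  fingers=[-1, -1],
  travel=[
    [0, 0, 0],
    [0, 0, 0],
  ],
  dr=[
    [0, 0, 0],
    [0, 0, 0],
  ],
)

```text
time: 2.27
tool_pos: [0.443, -0.3419, 0.0657]
tool_rot: [-3.138, -0.001, 0.884]
contact_force: [-0.1, 1.2, 0.6]
opening: 0.0918
grip_force: 0.0
```

```bash
python3 go.py .443 -.354 .011 -40
```

```text
travel [-0.0094, 0.0079, 0.0546] dr [-0.2, -0.04, 0.63] rows 1.3 t 2.27 pos [ 0.443  -0.3419  0.0657] y -39.4 q [-0.79  0.58  1.63  0.    0.94 -0.11] F [-0.1  1.2  0.6] open 0.0918 grip 0.0
```

arm_command(
  fingers=[-1, -1, -1, -1, 1, 1, 1, 1],
  travel=[
    [-0.0095, 0.008, 0],
    [-0.0095, 0.008, 0.03],
    [-0.0095, 0.008, 0.054],
    [-0.0095, 0.008, 0.054],
    [-0.0095, 0.008, 0.054],
    [-0.0095, 0.008, 0.054],
    [-0.0095, 0.008, 0.054],
    [-0.0095, 0.008, 0.054],
  ],
  dr=[
    [0, 0, 0],
    [0, 0, 0],
    [0, 0, 0],
    [0, 0, 0],
    [0, 0, 0],
    [0, 0, 0],
    [0, 0, 0],
    [0, 0, 0],
  ],
  squeeze=40,
)

```text
time: 2.93
tool_pos: [0.4449, -0.3558, 0.0145]
tool_rot: [3.139, 0.0, 0.885]
contact_force: [-0.1, -0.4, -0.1]
opening: 0.0696
grip_force: 0.0
```

```bash
python3 go.py .443 -.354 .011 -40
```

```text
travel [0.0002, -0.0026, 0.0035] dr [0.17, 0.02, 0.69] rows 0.1 t 2.93 pos [ 0.4449 -0.3558  0.0145] y -39.3 q [-0.81  0.67  1.64  0.    0.83 -0.12] F [-0.1 -0.4 -0.1] open 0.0696 grip 0.0
```

arm_command(
  fingers=[1, 1, 1, 1, 1, 1, 1, 1],
  travel=[
    [0, -0.001, 0.002],
    [0, -0.001, 0.002],
    [0, -0.001, 0.002],
    [0, -0.001, 0.002],
    [0, -0.001, 0.002],
    [0, -0.001, 0.002],
    [0, -0.001, 0.002],
    [0, -0.001, 0.002],
  ],
  dr=[
    [0, 0, 0],
    [0, 0, 0],
    [0, 0, 0],
    [0, 0, 0],
    [0, 0, 0],
    [0, 0, 0],
    [0, 0, 0],
    [0, 0, 0],
  ],
)

```text
time: 3.6
tool_pos: [0.4429, -0.3542, 0.0106]
tool_rot: [-3.141, -0.0, 0.884]
contact_force: [-2.0, 0.3, 1.2]
opening: 0.0317
grip_force: 39.7
```

arm_command(
  fingers=[1, 1],
  travel=[
    [0, 0, 0],
    [0, 0, 0],
  ],
  dr=[
    [0, 0, 0],
    [0, 0, 0],
  ],
)

```text
time: 3.77
tool_pos: [0.443, -0.3543, 0.0106]
tool_rot: [-3.141, -0.0, 0.884]
contact_force: [-1.8, 1.1, 1.5]
opening: 0.0322
grip_force: 39.7
```

```bash
python3 go.py .443 -.354 .11 -40;python3 go.py .639 -.188 .11 -13
```

```text
travel [0.0002, -0.0002, -0.0994] dr [-0.04, -0.0, 0.67] rows 2.4 t 3.77 pos [ 0.443  -0.3543  0.0106] y -39.3 q [-0.81  0.67  1.64 -0.    0.83 -0.12] F [-1.8  1.1  1.5] open 0.0322 grip 39.7
travel [0.2529, 0.0461, -0.0994] dr [-0.04, -0.01, -26.33] rows 6.6 t 3.77 pos [ 0.443  -0.3543  0.0106] y -39.3 q [-0.81  0.67  1.64 -0.    0.83 -0.12] F [-1.8  1.1  1.5] open 0.0322 grip 39.7
```

arm_command(
  fingers=[1, 1, 1, 1, 1, 1, 1, 1],
  travel=[
    [0, 0, -0.035],
    [0, 0, -0.07],
    [0.035, 0.006, -0.09],
    [0.07, 0.012, -0.09],
    [0.11, 0.02, -0.09],
    [0.15, 0.027, -0.09],
    [0.19, 0.034, -0.09],
    [0.22, 0.04, -0.09],
  ],
  dr=[
    [0, 0, 0],
    [0, 0, 0],
    [0, 0, 0],
    [0, 0, 0],
    [0, 0, 0],
    [0, 0, 0],
    [0, 0, 0],
    [0, 0, 0],
  ],
)

```text
time: 4.43
tool_pos: [0.6158, -0.2069, 0.1002]
tool_rot: [3.141, -0.001, 0.886]
contact_force: [0.5, -1.1, -3.2]
opening: 0.0321
grip_force: 39.7
```

arm_command(
  fingers=[1, 1, 1, 1, 1, 1, 1],
  travel=[
    [0.02, 0.004, 0],
    [0.033, 0.006, 0],
    [0.033, 0.006, 0.02],
    [0.033, 0.006, 0.045],
    [0.033, 0.006, 0.065],
    [0.033, 0.006, 0.075],
    [0.033, 0.006, 0.075],
  ],
  dr=[
    [0, 0, 0],
    [0, 0, 0],
    [0, 0, 0],
    [0, 0, 0],
    [0, 0, 0],
    [0, 0, 0],
    [0, 0, 0],
  ],
)

```text
time: 5.02
tool_pos: [0.6371, -0.1877, 0.0225]
tool_rot: [-3.136, 0.002, 0.884]
contact_force: [-0.5, -0.6, -3.5]
opening: 0.0321
grip_force: 39.7
```

```bash
python3 go.py .639 -.188 .017 -40
```

```text
travel [0.001, 0.0017, 0.0055] dr [-0.32, 0.1, 0.63] rows 0.1 t 5.02 pos [ 0.6371 -0.1877  0.0225] y -39.4 q [-0.4   0.79  1.32 -0.    1.03  0.29] F [-0.5 -0.6 -3.5] open 0.0321 grip 39.7
```

arm_command(
  fingers=[1, 1, 1, -0.3, -0.3, -0.3, -0.3, -0.3],
  travel=[
    [0, 0, 0.003],
    [0, 0, 0.005],
    [0, 0, 0.005],
    [0, 0, 0.005],
    [0, 0, 0.005],
    [0, 0, 0.005],
    [0, 0, 0.005],
    [0, 0, 0.005],
  ],
  dr=[
    [0, 0, 0],
    [0, 0, 0],
    [0, 0, 0],
    [0, 0, 0],
    [0, 0, 0],
    [0, 0, 0],
    [0, 0, 0],
    [0, 0, 0],
  ],
)

```text
time: 5.68
tool_pos: [0.6395, -0.188, 0.0213]
tool_rot: [3.141, -0.0, 0.884]
contact_force: [0.5, -0.9, 0.3]
opening: 0.0581
grip_force: 0.0
```

arm_command(
  fingers=[-0.3, -0.3, -0.4, -0.6, -0.8, -1, -1, -1],
  travel=[
    [0, 0, 0],
    [0, 0, -0.03],
    [0, 0, -0.06],
    [0, 0, -0.09],
    [-0.03, 0, -0.1],
    [-0.06, 0, -0.1],
    [-0.09, 0, -0.1],
    [-0.1, 0, -0.1],
  ],
  dr=[
    [0, 0, 0],
    [0, 0, 0],
    [0, 0, 0],
    [0, 0, 0],
    [0, 0, 0],
    [0, 0, 0],
    [0, 0, 0],
    [0, 0, 0],
  ],
)

```text
time: 6.35
tool_pos: [0.5736, -0.2681, 0.1212]
tool_rot: [3.141, 0.001, 0.882]
contact_force: [-0.3, -1.4, -0.5]
opening: 0.09
grip_force: 0.0
```

```bash
for a in 46 -14 106;do python3 go.py .456 -.1705 .06 $a;done
```

```text
travel [0.0007, -0.1529, 0.0611] dr [-0.03, 0.07, -85.46] rows 11.9 t 6.35 pos [ 0.5736 -0.2681  0.1212] y -39.5 q [-0.56  0.63  1.35 -0.    1.16  0.13] F [-0.3 -1.4 -0.5] open 0.09 grip 0.0
travel [0.0007, -0.1529, 0.0611] dr [0.01, 0.07, -25.46] rows 3.9 t 6.35 pos [ 0.5736 -0.2681  0.1212] y -39.5 q [-0.56  0.63  1.35 -0.    1.16  0.13] F [-0.3 -1.4 -0.5] open 0.09 grip 0.0
travel [0.0007, -0.1529, 0.0611] dr [-0.08, 0.06, -145.46] rows 20.3 t 6.35 pos [ 0.5736 -0.2681  0.1212] y -39.5 q [-0.56  0.63  1.35 -0.    1.16  0.13] F [-0.3 -1.4 -0.5] open 0.09 grip 0.0
```

arm_command(
  fingers=[-1, -1, -1, -1, -1, -1, -1, -1],
  travel=[
    [0, -0.02, 0],
    [0, -0.04, 0],
    [0, -0.06, 0],
    [0, -0.08, 0],
    [0, -0.1, 0],
    [0, -0.12, 0],
    [0, -0.13, 0],
    [0, -0.14, 0],
  ],
  dr=[
    [0, 0, -7],
    [0, 0, -14],
    [0, 0, -21],
    [0, 0, -28],
    [0, 0, -35],
    [0, 0, -42],
    [0, 0, -49],
    [0, 0, -56],
  ],
)

```text
time: 7.02
tool_pos: [0.467, -0.1756, 0.1209]
tool_rot: [3.141, -0.0, 1.868]
contact_force: [0.1, 0.3, 0.5]
opening: 0.0921
grip_force: 0.0
```

arm_command(
  fingers=[-1, -1, -1, -1, -1, -1, -1],
  travel=[
    [0, 0, 0.01],
    [0, 0, 0.02],
    [0, 0, 0.03],
    [0, 0, 0.04],
    [0, 0, 0.05],
    [0, 0, 0.055],
    [0, 0, 0.055],
  ],
  dr=[
    [0, 0, -7],
    [0, 0, -14],
    [0, 0, -21],
    [0, 0, -28],
    [0, 0, -29.5],
    [0, 0, -29.5],
    [0, 0, -29.5],
  ],
)

```text
time: 7.6
tool_pos: [0.4671, -0.176, 0.0647]
tool_rot: [-3.141, -0.002, 2.375]
contact_force: [-0.4, 1.3, 0.3]
opening: 0.0921
grip_force: 0.0
```

```bash
python3 go.py .456 -.1705 .0105 46
```

```text
travel [0.0117, -0.0037, 0.0543] dr [-0.02, -0.12, 0.1] rows 1.3 t 7.6 pos [ 0.4671 -0.176   0.0647] y 46.1 q [-0.51  0.49  1.8   0.    0.85 -1.32] F [-0.4  1.3  0.3] open 0.0921 grip 0.0
```

arm_command(
  fingers=[-1, -1, -1, -1, 1, 1, 1, 1],
  travel=[
    [0.012, -0.004, 0],
    [0.012, -0.004, 0.03],
    [0.012, -0.004, 0.053],
    [0.012, -0.004, 0.053],
    [0.012, -0.004, 0.053],
    [0.012, -0.004, 0.053],
    [0.012, -0.004, 0.053],
    [0.012, -0.004, 0.053],
  ],
  dr=[
    [0, 0, 0],
    [0, 0, 0],
    [0, 0, 0],
    [0, 0, 0],
    [0, 0, 0],
    [0, 0, 0],
    [0, 0, 0],
    [0, 0, 0],
  ],
  squeeze=50,
)

```text
time: 8.27
tool_pos: [0.457, -0.1716, 0.014]
tool_rot: [3.141, 0.002, 2.376]
contact_force: [-0.4, -0.1, 0.0]
opening: 0.0699
grip_force: 0.0
```

```bash
python3 go.py .456 -.1705 .0105 46
```

```text
travel [0.0014, 0.0001, 0.0035] dr [0.04, 0.14, 0.15] rows 0.1 t 8.27 pos [ 0.457  -0.1716  0.014 ] y 46.2 q [-0.52  0.56  1.87  0.    0.7  -1.32] F [-0.4 -0.1  0. ] open 0.0699 grip 0.0
```

arm_command(
  fingers=[1, 1, 1, 1, 1, 1, 1, 1],
  travel=[
    [0.001, 0, 0.002],
    [0.001, 0, 0.002],
    [0.001, 0, 0.002],
    [0.001, 0, 0.002],
    [0.001, 0, 0.002],
    [0.001, 0, 0.002],
    [0.001, 0, 0.002],
    [0.001, 0, 0.002],
  ],
  dr=[
    [0, 0, 0],
    [0, 0, 0],
    [0, 0, 0],
    [0, 0, 0],
    [0, 0, 0],
    [0, 0, 0],
    [0, 0, 0],
    [0, 0, 0],
  ],
)

```text
time: 8.93
tool_pos: [0.4554, -0.1704, 0.0107]
tool_rot: [3.141, 0.0, 2.377]
contact_force: [-0.2, 0.0, 1.1]
opening: 0.032
grip_force: 49.9
```

arm_command(
  fingers=[1, 1, 1],
  travel=[
    [0, 0, 0],
    [0, 0, 0],
    [0, 0, 0],
  ],
  dr=[
    [0, 0, 0],
    [0, 0, 0],
    [0, 0, 0],
  ],
)

```text
time: 9.18
tool_pos: [0.4554, -0.1704, 0.0107]
tool_rot: [3.141, 0.0, 2.377]
contact_force: [0.4, 0.2, 1.2]
opening: 0.0316
grip_force: 49.9
```

```bash
python3 go.py .503 .045 .12 46;  python3 - <<'E'
from h import *
c=grab('top');W,ray,C=cloud(c);hsv=cv2.cvtColor(c['color'],cv2.COLOR_BGR2HSV)
m=(cv2.inRange(hsv,(20,110,60),(34,255,255))>0)&(abs(W[...,0]-.64)<.09)&(abs(W[...,1]+.188)<.09)
P=W[m];print('B',len(P),np.percentile(P,[2,50,98],axis=0).round(3).tolist())
# gauge: blue pedestal rays on z=.035 ; pin
for n in('top','side'):
    c=load(n) if n=='side' else c; W,ray,C=cloud(c);hsv=cv2.cvtColor(c['color'],cv2.COLOR_BGR2HSV)
    G=C+ray*((.035-C[2])/ray[...,2])[...,None]
    m=(cv2.inRange(hsv,(100,90,40),(125,255,255))>0)&(np.hypot(G[...,0]-.503,G[...,1]-.045)<.05)
    (x,y),r=cv2.minEnclosingCircle(G[m][:,:2].astype(np.float32));print(n,'ped',m.sum(),x,y,r,((G[m].min(0)+G[m].max(0))/2).round(4))
    m=(W[...,2]>.055)&(W[...,2]<.08)&(np.hypot(W[...,0]-.503,W[...,1]-.045)<.03);P=W[m];print(' pin',len(P),P.mean(0).round(4),P.max(0).round(4),P.min(0).round(4))
E
```

```text
travel [0.1149, 0.1884, -0.1092] dr [0.01, 0.0, 0.17] rows 5.9 t 9.18 pos [ 0.4554 -0.1704  0.0107] y 46.2 q [-0.52  0.57  1.88  0.    0.7  -1.32] F [0.4 0.2 1.2] open 0.0316 grip 49.9
B 277 [[0.613, -0.216, 0.004], [0.636, -0.187, 0.016], [0.666, -0.165, 0.049]]
top ped 301 0.5035704374313354 0.04568896442651749 0.030646201223134995 [0.5036 0.0457 0.035 ]
 pin 25 [0.5027 0.0453 0.0675] [0.5117 0.0512 0.0746] [0.4958 0.0393 0.0583]
side ped 210 0.5008991956710815 0.033838529139757156 0.0392192043364048 [0.503  0.0339 0.035 ]
 pin 26 [0.5034 0.0425 0.0638] [0.5103 0.0487 0.0703] [0.4973 0.0368 0.0553]
```

arm_command(
  fingers=[1, 1, 1, 1, 1, 1, 1, 1],
  travel=[
    [0, 0, -0.035],
    [0, 0, -0.07],
    [0.01, 0.017, -0.1],
    [0.03, 0.05, -0.109],
    [0.05, 0.082, -0.109],
    [0.07, 0.115, -0.109],
    [0.09, 0.148, -0.109],
    [0.107, 0.175, -0.109],
  ],
  dr=[
    [0, 0, 0],
    [0, 0, 0],
    [0, 0, 0],
    [0, 0, 0],
    [0, 0, 0],
    [0, 0, 0],
    [0, 0, 0],
    [0, 0, 0],
  ],
)

```text
time: 9.9
tool_pos: [0.499, 0.0323, 0.1193]
tool_rot: [-3.141, -0.001, 2.377]
contact_force: [0.1, -0.2, -3.2]
opening: 0.0317
grip_force: 49.9
```

arm_command(
  fingers=[1, 1, 1, 1],
  travel=[
    [0.004, 0.007, 0],
    [0.008, 0.013, 0.0],
    [0.008, 0.013, 0.02],
    [0.008, 0.013, 0.02],
  ],
  dr=[
    [0, 0, 0],
    [0, 0, 0],
    [0, 0, 0],
    [0, 0, 0],
  ],
)

```text
time: 10.23
tool_pos: [0.5005, 0.0446, 0.097]
tool_rot: [-3.138, -0.004, 2.377]
contact_force: [-1.3, -0.0, -3.9]
opening: 0.0314
grip_force: 49.9
```

```bash
python3 go.py .5033 .0447 .046 46
```

```text
travel [-0.0022, 0.0022, 0.051] dr [-0.22, -0.23, 0.18] rows 1.2 t 10.23 pos [0.5005 0.0446 0.097 ] y 46.2 q [-0.06  0.45  1.76 -0.    0.94 -0.87] F [-1.3 -0.  -3.9] open 0.0314 grip 49.9
```

arm_command(
  fingers=[1, 1, 1, 1, 1, 1, 1],
  travel=[
    [-0.001, 0.001, 0],
    [-0.001, 0.001, 0],
    [-0.001, 0.001, 0.008],
    [-0.001, 0.001, 0.014],
    [-0.001, 0.001, 0.02],
    [-0.001, 0.001, 0.025],
    [-0.001, 0.001, 0.025],
  ],
  dr=[
    [0, 0, 0],
    [0, 0, 0],
    [0, 0, 0],
    [0, 0, 0],
    [0, 0, 0],
    [0, 0, 0],
    [0, 0, 0],
  ],
)

```text
time: 10.82
tool_pos: [0.5033, 0.0449, 0.0735]
tool_rot: [-3.141, -0.002, 2.376]
contact_force: [-0.0, 0.5, -3.3]
opening: 0.0316
grip_force: 49.9
```

```bash
python3 go.py .5033 .0447 .046 46
```

```text
travel [-0.0002, -0.0002, 0.0275] dr [-0.06, -0.1, 0.15] rows 0.7 t 10.82 pos [0.5033 0.0449 0.0735] y 46.1 q [-0.06  0.49  1.77  0.    0.88 -0.87] F [-0.   0.5 -3.3] open 0.0316 grip 49.9
```

No contact force and 5 mm below the tip: it is going on. Continue down.

arm_command(
  fingers=[1, 1, 1, 1, 1, 1, 1, 1],
  travel=[
    [0, 0, 0.004],
    [0, 0, 0.008],
    [0, 0, 0.012],
    [0, 0, 0.016],
    [0, 0, 0.02],
    [0, 0, 0.023],
    [0, 0, 0.025],
    [0, 0, 0.025],
  ],
  dr=[
    [0, 0, 0],
    [0, 0, 0],
    [0, 0, 0],
    [0, 0, 0],
    [0, 0, 0],
    [0, 0, 0],
    [0, 0, 0],
    [0, 0, 0],
  ],
)

```text
time: 11.48
tool_pos: [0.5038, 0.0451, 0.0492]
tool_rot: [-3.141, -0.001, 2.376]
contact_force: [-0.6, 4.8, -5.9]
opening: 0.0319
grip_force: 49.9
```

```bash
python3 go.py .5033 .0447 .0457 46
```

```text
travel [0.0001, -0.0006, 0.0035] dr [-0.01, -0.05, 0.16] rows 0.1 t 11.48 pos [0.5038 0.0451 0.0492] y 46.2 q [-0.06  0.53  1.8   0.    0.82 -0.87] F [-0.6  4.8 -5.9] open 0.0319 grip 49.9
```

arm_command(
  fingers=[1, 1, 1, 1, 1, 1, 1, 1],
  travel=[
    [0.0005, 0.0005, 0],
    [0.0005, 0.0005, 0.001],
    [0.0005, 0.0005, 0.002],
    [0.0005, 0.0005, 0.003],
    [0.0005, 0.0005, 0.004],
    [0.0005, 0.0005, 0.004],
    [0.0005, 0.0005, 0.004],
    [0.0005, 0.0005, 0.004],
  ],
  dr=[
    [0, 0, 0],
    [0, 0, 0],
    [0, 0, 0],
    [0, 0, 0],
    [0, 0, 0],
    [0, 0, 0],
    [0, 0, 0],
    [0, 0, 0],
  ],
)

```text
time: 12.15
tool_pos: [0.5042, 0.0454, 0.0458]
tool_rot: [3.141, 0.0, 2.377]
contact_force: [0.6, -0.4, -2.7]
opening: 0.0319
grip_force: 49.9
```

arm_command(
  fingers=[1, 1, 1, 1, 1, 1],
  travel=[
    [0, 0, 0.0005],
    [0, 0, 0.001],
    [0, 0, 0.0015],
    [0, 0, 0.0015],
    [0, 0, 0.0015],
    [0, 0, 0.0015],
  ],
  dr=[
    [0, 0, 0],
    [0, 0, 0],
    [0, 0, 0],
    [0, 0, 0],
    [0, 0, 0],
    [0, 0, 0],
  ],
)

```text
time: 12.65
tool_pos: [0.5042, 0.0454, 0.0457]
tool_rot: [3.141, 0.001, 2.377]
contact_force: [-4.6, -0.1, 12.3]
opening: 0.0317
grip_force: 49.9
```

Seated: 12 N up from the pedestal at exactly the expected height, so boss A is the 18 mm one. Lift off and head for the pipe.

arm_command(
  fingers=[1, 1, 1, 1, 1, 1, 1, 1],
  travel=[
    [0, 0, -0.01],
    [0, 0, -0.03],
    [0, 0, -0.05],
    [0, 0, -0.08],
    [0, 0, -0.115],
    [0, 0, -0.15],
    [0, 0, -0.185],
    [0, 0, -0.22],
  ],
  dr=[
    [0, 0, 0],
    [0, 0, 0],
    [0, 0, 0],
    [0, 0, 0],
    [0, 0, 0],
    [0, 0, 0],
    [0, 0, 0],
    [0, 0, 0],
  ],
)

```text
time: 13.32
tool_pos: [0.5034, 0.0456, 0.2662]
tool_rot: [-3.142, -0.0, 2.377]
contact_force: [0.8, 0.4, -3.8]
opening: 0.0318
grip_force: 49.9
```

```bash
python3 go.py .516 .2925 .3026 116 34.3 25.8; python3 go.py .45 .2 .30 116;
```

```text
travel [0.1619, 0.1869, -0.0364] dr [-20.77, -29.96, -67.59] rows 10.7 t 13.32 pos [0.5034 0.0456 0.2662] y 46.2 q [-0.06  0.28  1.51  0.    1.36 -0.87] F [ 0.8  0.4 -3.8] open 0.0318 grip 49.9
travel [0.1455, 0.0744, -0.0337] dr [0.0, -0.0, -69.83] rows 9.8 t 13.32 pos [0.5034 0.0456 0.2662] y 46.2 q [-0.06  0.28  1.51  0.    1.36 -0.87] F [ 0.8  0.4 -3.8] open 0.0318 grip 49.9
```

arm_command(
  fingers=[1, 1, 1, 1, 1, 1, 1, 1],
  travel=[
    [0.013, 0.015, -0.005],
    [0.026, 0.03, -0.01],
    [0.04, 0.046, -0.015],
    [0.053, 0.061, -0.02],
    [0.066, 0.076, -0.025],
    [0.08, 0.092, -0.03],
    [0.093, 0.107, -0.035],
    [0.106, 0.122, -0.036],
  ],
  dr=[
    [-1.7, -2.5, -5.6],
    [-3.4, -5, -11.2],
    [-5.1, -7.5, -16.8],
    [-6.8, -10, -22.4],
    [-8.5, -12.5, -28],
    [-10.2, -15, -33.6],
    [-11.9, -17.5, -39.2],
    [-13.6, -20, -44.8],
  ],
)

```text
time: 13.98
tool_pos: [0.5116, 0.2081, 0.3014]
tool_rot: [3.055, 0.406, -3.126]
contact_force: [0.5, -0.1, -3.6]
opening: 0.0318
grip_force: 49.9
```

```bash
python3 go.py .516 .2925 .3026 116 34.3 25.8
```

```text
travel [-0.0058, 0.0839, 0.0084] dr [-7.12, -9.92, -22.43] rows 3.6 t 13.98 pos [0.5116 0.2081 0.3014] y 92.9 q [ 0.25  0.12  1.68 -0.01  0.92 -1.35] F [ 0.5 -0.1 -3.6] open 0.0318 grip 49.9
```

arm_command(
  fingers=[1, 1, 1, 1, 1, 1, 1],
  travel=[
    [-0.001, 0.019, 0.002],
    [-0.003, 0.039, 0.004],
    [-0.005, 0.059, 0.006],
    [-0.006, 0.079, 0.008],
    [-0.006, 0.079, 0.008],
    [-0.006, 0.079, 0.008],
    [-0.006, 0.079, 0.008],
  ],
  dr=[
    [-1.8, -2.5, -5.6],
    [-3.6, -5, -11.2],
    [-5.3, -7.5, -16.8],
    [-7, -9.8, -22],
    [-7, -9.8, -22],
    [-7, -9.8, -22],
    [-7, -9.8, -22],
  ],
)

```text
time: 14.57
tool_pos: [0.5169, 0.2859, 0.3014]
tool_rot: [3.138, 0.592, -2.705]
contact_force: [0.0, -0.7, -3.9]
opening: 0.0317
grip_force: 49.9
```

```bash
python3 go.py .516 .2925 .3026 116 34.3 25.8; python3 - <<'E'
from h import *
ims=[]
for n in('top','side'):
    c=grab(n); cv2.imwrite('/dev/null.png',c['color']) if 0 else 0
    u,v=map(int,proj(c,[.55,.305,.25])); ims.append(cv2.resize(c['color'][max(v-37,0):max(v-37,0)+75,u-50:u+50],(400,300),interpolation=cv2.INTER_CUBIC))
cv2.imwrite('pics/pre.png',np.hstack(ims))
E
```

```text
travel [-0.0023, 0.0063, 0.0002] dr [-0.25, -0.37, -0.82] rows 0.2 t 14.57 pos [0.5169 0.2859 0.3014] y 115.1 q [ 0.35  0.12  1.76  0.09  0.67 -1.71] F [ 0.  -0.7 -3.9] open 0.0317 grip 49.9
```

View pics/pre.png

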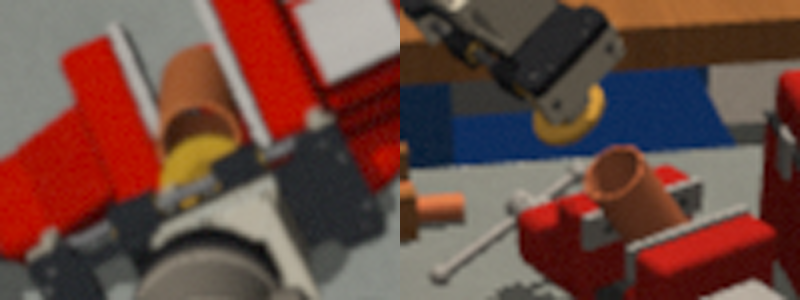

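The boss hangs above the pipe end, roughly aligned in both views. I'll fix the offset and approach to about a 15 mm gap.

arm_command(
  fingers=[1, 1, 1, 1, 1, 1, 1],
  travel=[
    [-0.002, 0.006, 0],
    [-0.002, 0.006, 0.02],
    [-0.002, 0.006, 0.04],
    [-0.002, 0.006, 0.055],
    [-0.002, 0.006, 0.065],
    [-0.002, 0.006, 0.065],
    [-0.002, 0.006, 0.065],
  ],
  dr=[
    [-0.2, -0.4, -0.8],
    [-0.2, -0.4, -0.8],
    [-0.2, -0.4, -0.8],
    [-0.2, -0.4, -0.8],
    [-0.2, -0.4, -0.8],
    [-0.2, -0.4, -0.8],
    [-0.2, -0.4, -0.8],
  ],
)

```text
time: 15.25
tool_pos: [0.549, 0.3081, 0.2486]
tool_rot: [-3.139, 0.6, -2.687]
contact_force: [-0.8, -0.6, -2.6]
opening: 0.0314
grip_force: 49.9
```

```bash
python3 go.py .5563 .3121 .2365 116 34.3 25.8; cat > m3.py <<'E'
from h import *
# fit boss disc rim (brass) and pipe silhouettes: in the end-plane frame
s=observe(); T=s['tool_pos']; R=Ro.from_euler('xyz',s['tool_rot']).as_matrix(); d=-R[:,2]
ims=[]
for n in('top','side'):
    c=grab(n); W,ray,C=cloud(c); hsv=cv2.cvtColor(c['color'],cv2.COLOR_BGR2HSV)
    near=np.linalg.norm(W-T,axis=-1)<.12
    b=(cv2.inRange(hsv,(19,110,60),(34,255,255))>0)&near; p=(cv2.inRange(hsv,(3,90,30),(16,235,255))>0)&near
    B=(W[b]-T)@R; Pp=(W[p]-T)@R
    print(n,'brass tool-frame',len(B),np.percentile(B,[2,50,98],axis=0).round(4).tolist())
    print('  pipe in tool frame',len(Pp),np.percentile(Pp,[1,50,99],axis=0).round(4).tolist())
    for lo,hi in((.01,.04),(.04,.07)):
        q=Pp[(Pp[:,2]>lo)&(Pp[:,2]<hi)]
        if len(q)>20:
            from scipy.optimize import least_squares
            f=least_squares(lambda o:np.hypot(q[:,0]-o[0],q[:,1]-o[1])-.027,[0,0],loss='soft_l1',f_scale=.001); print('   axis at z',(lo,hi),len(q),q[:,2].mean().round(4),f.x.round(4))
    u,v=map(int,proj(c,T)); im=cv2.resize(c['color'][v-37:v+38,u-50:u+50],(400,300),interpolation=cv2.INTER_CUBIC)
    for rad,zz in((.030,.0107),):
        pts=[proj(c,T+R@[rad*np.cos(a),rad*np.sin(a),zz]) for a in np.linspace(0,6.28,60)]
        cv2.polylines(im,[np.int32([((x+.5-u+50)*4,(y+.5-v+37)*4) for x,y in pts])],True,(255,255,0),1)
    ims.append(im)
cv2.imwrite('pics/near.png',np.hstack(ims))
E
python3 m3.py
```

```text
travel [-0.0001, 0.0004, 0.0147] dr [-0.01, 0.07, 0.06] rows 0.4 t 15.25 pos [0.549  0.3081 0.2486] y 116.0 q [ 0.37  0.24  1.77  0.09  0.54 -1.73] F [-0.8 -0.6 -2.6] open 0.0314 grip 49.9
top brass tool-frame 131 [[-0.0372, -0.028, -0.0785], [-0.0193, -0.0012, 0.0022], [-0.0051, 0.0202, 0.0181]]
  pipe in tool frame 235 [[-0.0384, -0.0731, -0.0858], [-0.0217, -0.0095, 0.0715], [0.0204, 0.0779, 0.116]]
   axis at z (0.01, 0.04) 26 0.0311 [0.0005 0.0003]
   axis at z (0.04, 0.07) 66 0.0538 [0.0004 0.    ]
side brass tool-frame 45 [[-0.0155, -0.0517, -0.084], [0.017, -0.0175, 0.0028], [0.0304, 0.0194, 0.0072]]
  pipe in tool frame 327 [[-0.0364, -0.0519, -0.0901], [0.0069, -0.0203, 0.0571], [0.0508, 0.0509, 0.1046]]
   axis at z (0.01, 0.04) 69 0.0307 [0.0008 0.0005]
   axis at z (0.04, 0.07) 139 0.0562 [0.0006 0.0003]
```

View pics/near.png

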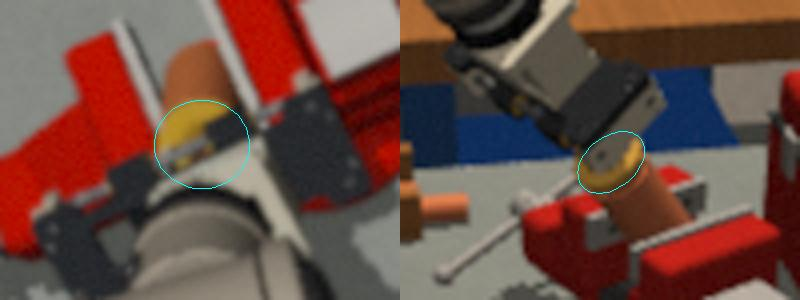

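The cyan circle sits on the disc in both views. The pipe axis lies within 0.8 mm of the tool axis and is parallel to it to under 1°. Advance to contact.

arm_command(
  fingers=[1, 1, 1, 1, 1, 1, 1, 1],
  travel=[
    [0.0005, 0.0005, 0.003],
    [0.0005, 0.0005, 0.006],
    [0.0005, 0.0005, 0.009],
    [0.0005, 0.0005, 0.01],
    [0.0005, 0.0005, 0.011],
    [0.0005, 0.0005, 0.012],
    [0.0005, 0.0005, 0.012],
    [0.0005, 0.0005, 0.012],
  ],
  dr=[
    [0, 0, 0],
    [0, 0, 0],
    [0, 0, 0],
    [0, 0, 0],
    [0, 0, 0],
    [0, 0, 0],
    [0, 0, 0],
    [0, 0, 0],
  ],
  squeeze=55,
)

```text
time: 16.02
tool_pos: [0.5545, 0.3114, 0.2386]
tool_rot: [-3.139, 0.601, -2.686]
contact_force: [-0.2, 0.0, -3.3]
opening: 0.0317
grip_force: 54.9
```

```bash
python3 go.py .5563 .3121 .2365 116 34.3 25.8;python3 -c "
from h import *;s=observe();print(s['torque'].round(3))"
```

```text
travel [-0.0004, -0.0001, 0.0028] dr [-0.01, 0.12, 0.07] rows 0.1 t 16.02 pos [0.5545 0.3114 0.2386] y 116.0 q [ 0.37  0.26  1.77  0.09  0.51 -1.73] F [-0.2  0.  -3.3] open 0.0317 grip 54.9
[-0.286  0.651 -0.025]
```

arm_command(
  fingers=[1, 1, 1, 1, 1, 1, 1, 1],
  travel=[
    [0, 0, 0.0005],
    [0, 0, 0.001],
    [0, 0, 0.0015],
    [0, 0, 0.002],
    [0, 0, 0.0025],
    [0, 0, 0.003],
    [0, 0, 0.003],
    [0, 0, 0.003],
  ],
  dr=[
    [0, 0, 0],
    [0, 0, 0],
    [0, 0, 0],
    [0, 0, 0],
    [0, 0, 0],
    [0, 0, 0],
    [0, 0, 0],
    [0, 0, 0],
  ],
)

```text
time: 16.68
tool_pos: [0.5556, 0.3119, 0.2371]
tool_rot: [-3.138, 0.601, -2.686]
contact_force: [-7.7, -3.9, 5.7]
opening: 0.0318
grip_force: 54.9
```

```bash
python3 go.py .5563 .3121 .2365 116 34.3 25.8;python3 -c "
from h import *;s=observe();print(s['torque'].round(3))"
```

```text
travel [-0.0003, -0.0002, 0.0009] dr [-0.02, 0.15, 0.08] rows 0.0 t 16.68 pos [0.5556 0.3119 0.2371] y 116.0 q [ 0.37  0.27  1.77  0.09  0.51 -1.73] F [-7.7 -3.9  5.7] open 0.0318 grip 54.9
[-0.611  1.248 -0.093]
```

arm_command(
  fingers=[1, 1, 1, 1, 1, 1, 1, 1],
  travel=[
    [0, 0, 0.0005],
    [0, 0, 0.001],
    [0, 0, 0.001],
    [0, 0, 0.001],
    [0, 0, 0.001],
    [0, 0, 0.001],
    [0, 0, 0.001],
    [0, 0, 0.001],
  ],
  dr=[
    [0, 0, 0],
    [0, 0, 0],
    [0, 0, 0],
    [0, 0, 0],
    [0, 0, 0],
    [0, 0, 0],
    [0, 0, 0],
    [0, 0, 0],
  ],
)

```text
time: 17.35
tool_pos: [0.5556, 0.3119, 0.237]
tool_rot: [-3.138, 0.601, -2.686]
contact_force: [-14.0, -9.1, 12.0]
opening: 0.0315
grip_force: 54.9
```

```bash
python3 m3.py; python3 -c "
from h import *;s=observe();print(s['torque'].round(3),s['contact_force'],s['tool_pos'],s['qvel'].round(3))
c=load('top');W,_,_=cloud(c);h=cv2.cvtColor(c['color'],cv2.COLOR_BGR2HSV)
m=(cv2.inRange(h,(20,110,60),(34,255,255))>0)&(abs(W[...,0]-.64)<.09)&(abs(W[...,1]+.188)<.09);print(np.percentile(W[m],[2,50,98],axis=0).round(3))"
```

```text
top brass tool-frame 123 [[-0.0371, -0.0265, -0.0861], [-0.0201, -0.0012, 0.0026], [-0.0068, 0.0194, 0.01]]
  pipe in tool frame 220 [[-0.037, -0.0763, -0.0846], [-0.0214, -0.008, 0.0718], [0.0105, 0.0762, 0.1133]]
   axis at z (0.01, 0.04) 28 0.0317 [ 0.0003 -0.0006]
   axis at z (0.04, 0.07) 60 0.0554 [ 0.0007 -0.0007]
side brass tool-frame 33 [[-0.0171, -0.0361, -0.044], [0.0104, -0.0185, 0.0037], [0.0285, 0.01, 0.0084]]
  pipe in tool frame 290 [[-0.0365, -0.0771, -0.0869], [0.0098, -0.0222, 0.0459], [0.0513, 0.0505, 0.1029]]
   axis at z (0.01, 0.04) 94 0.0261 [ 0.001  -0.0001]
   axis at z (0.04, 0.07) 117 0.0549 [0.0008 0.0002]
[-0.883  1.605 -0.107] [-14.38934175  -8.00378864  12.51377376] [0.55562165 0.31196976 0.23704947] [ 0.    -0.001 -0.001 -0.    -0.     0.002]
[[ 0.614 -0.216  0.007]
 [ 0.636 -0.188  0.016]
 [ 0.666 -0.165  0.05 ]]
```

View pics/near.png

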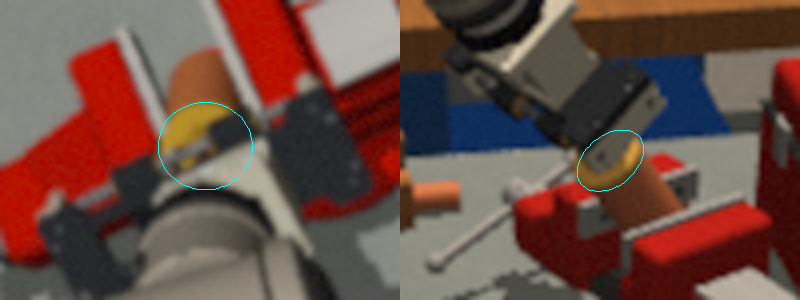

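The boss is seated on the rim: the pipe axis is within 1 mm of the tool axis and parallel, and the axial push is about 22 N. Boss B is upright in the tray. Handing in.

```bash
python3 -c "
from cell import *
print(hand_in())"
```

```text
the job is handed in; nothing more can be done
None
```

I handed the job in at about 17 s of the 67 s allowed (no verdict came back). The 18 mm boss went fully down over the gauge pin and is now gripped and pushed onto the pipe end with about 22 N, centred to within about 1 mm. The other boss, which I judged the 13 mm one from its smaller bore in the pictures and did not try on the pin, stands in the scrap tray.

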